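# Put the orange stick meter away in the bench drawer

## Robot

A 7-joint arm with a two-finger parallel gripper is mounted at the origin on the work surface. World frame = base frame: x ahead of the robot, y to its left, z up, the work surface at z = 0. Lengths are in m, angles in rad, forces in N, time in s.
With the tool pointing down it reaches from about 0.4 to 0.85 m from the base axis. Payload 10.4 kg.
Tool frame: the origin (TCP) lies at the centre of the arm's flange, where the gripper is bolted on; the fingertips stand 173 mm ahead of it and the grasp point (between the pads) lies 155 mm ahead of it; z points along the fingers, y is the line along which they close (so a half turn about z gives the same grasp; the last joint's range is limited). The gripper opens to 85 mm and grips with 20 to 120 N. Pads are 22 mm wide; open, the fingers measure 114 mm over their backs; the gripper's body (76 mm by 85 mm) begins 54 mm behind the grasp point. The pads swing forward as they close: fully open they stand 13 mm farther back than shut.
Start: joints at [-0.023, 0.332, -0.065, 1.46, 0.022, 1.35, -0.088], TCP at [0.625, 0, 0.405] pointing down, gripper open.
Joint ranges: [-2.6, 2.6], [-0.5, 2.12], [-1.47, 1.34], [0.16, 2.42], [-1.27, 4.41], [0.06, 2.06], [-2.6, 2.6]. Speed limits (rad/s): [2.22, 2.22, 2.79, 2.79, 3.14, 3.14, 3.14].

## Interface

Orientations are given as a unit quaternion [x, y, z, w].
In Python, from workcell import manip, viewer, finder gives the robot as it stands.
- The arm moves only by the tool arm_command, never from a script. Its argument "plan" is a list of rows, each an object with "dp": the shift along the tool's x, y, z in mm, a list of three; "spin": the turn about the tool's z in rad. A call has 1 to 5 rows; each row shifts and turns the commanded pose from where the row before left it, along the tool's axes as they then stand; what a row does not reach is not made up. A row lasts 1/10 s, in which the tool goes at most 50 mm and 8.59 degrees, less where a joint would pass 70% of its speed; a pose out of reach is approached as far as the arm can. A call is refused whole if a number of a shift passes 50 or a number of a turn 0.15, either way. A call with a gripper value outside its range is refused whole. "grip" is the closure, from -1 (fully open) to 1 (shut), set as the call begins (left out, the last holds). The fingers move at their own pace and stop on an object; "newtons" is the grip in N (left out, the last holds). Time passes only in rows, so rows that do not move let the fingers close. It gives the time, the measured TCP pose, the force, the opening and the grip force at its end, in the units of the state.
- manip.get_obs(): the state, without advancing time (a new reading comes with each control period).
- viewer.camera(name): name is "scene" or "side" or "wrist"; returns the picture (400x640x3 uint8, blue, green, red); there is no depth.
- viewer.camera_params(name): a dict with "vertical_fov" (degrees; the focal length in pixels is half the picture's height over the tangent of half this angle, whatever the lens; pixels are square), "cx", "cy" (the principal point, pixels), "R" (3x3) and "t" (3): a world point X has camera coordinates R X + t; the wrist camera has in their place "T_tool_cam" (4x4, takes a point from camera to tool coordinates, whose origin is the TCP and whose axes are the flange's). Camera axes: x right, y down, z forward; pixel columns grow to the right and rows downward; lengths in m; the calibration is good to about 2 mm. The wrist camera is an equidistant fisheye: a pixel r from the principal point sees the ray r / f radians off the axis. A picture is of the moment at which its call begins: read the wrist's pose just before it. camera_params takes no time and is no camera call.
- manip.hand_in(): hands the job in; it is judged then, once.
Trained networks look in the newest picture that a camera, given by its name, has taken for a name from the list of things; names that differ only in an ending like _2 or _b are one class to them, and where a whole thing is asked for, a point or a joint stands for the part that bears it (a point fixed in the world has none). Each returns a list of dicts, best first, with "score" (0 to 1); they miss things now and then, are a little off and sometimes report something else, mostly with a low value. They report only what shows in the picture. A call takes as long as a camera call. They do not tell look-alikes from the thing itself.
- finder.find_in(camera, thing): "position" ([x, y, z] in m, in world coordinates, good to about 4 mm: the middle of the surface that is visible of it).
The state is a dict: "clock": time; "joint_pos": joint angles; "joint_velocities": joint speeds; "tau": joint torques, N m; "position": TCP position; "ee_rot": TCP orientation; "ft_force": force on the tool from outside, world axes, zero at the start; "torque": the same for the moment, N m; "grip_width": opening from 0.0 (shut) to 1.0 (fully open); "grasp_force": force on a finger pad.
Only numpy, scipy, OpenCV 4.12 (cv2) and the standard library are available. Lean on these libraries where they do the work, as an engineer would, in place of code of your own. Each camera call takes 0.05 s, during which the arm holds its last target. There are 200 camera calls.

## Task

Put the orange stick meter away: open the drawer of the white bench unit almost all the way, draw the orange meter out of its leaning sleeve in the stand, and lay it gently (not dropped) flat on the drawer floor, wholly within its walls. Let go of it with the drawer still open, then push the drawer fully shut. Leave the other two meters in their sleeves, and do not disturb the jar, the slide box and the beaker.

Things in the scene. Friction and masses are not known exactly. Their poses are not given: they have to be found in the camera images.
- meter_orange_handle (a point): To be put away: centre of the orange meter's handle. It stands tip down in any of the stand's sleeves. Handle: orange box, 36 x 24 mm section, 85 mm long; then a steel probe 20 x 20 mm, 95 mm long; 180 mm in all, loose, 0.1 to 0.2 kg, balancing 57 mm from here towards the tip. z: along it, tip to handle; x: across the 36 mm; y: across the 24 mm (level as it stands)
- meter_orange_tip (a point): tip (bottom end) of the orange meter's steel probe, 137.5 mm from the handle's centre; same axes
- meter_blue_handle (a point): Bystander: centre of the blue meter's handle. It stands tip down in any of the stand's sleeves. Handle: blue box, 36 x 24 mm section, 85 mm long; then a steel probe 20 x 20 mm, 95 mm long; 180 mm in all, loose, 0.1 to 0.2 kg, balancing 57 mm from here towards the tip. z: along it, tip to handle; x: across the 36 mm; y: across the 24 mm (level as it stands)
- meter_green_handle (a point): Bystander: centre of the green meter's handle. It stands tip down in any of the stand's sleeves. Handle: green box, 36 x 24 mm section, 85 mm long; then a steel probe 20 x 20 mm, 95 mm long; 180 mm in all, loose, 0.1 to 0.2 kg, balancing 57 mm from here towards the tip. z: along it, tip to handle; x: across the 36 mm; y: across the 24 mm (level as it stands)
- stand: fixed stand: grey base 140 (x) x 230 (y) mm, three white square sleeves at y = -80, 0, 80 mm leaning 35 degrees from vertical towards its +x (sideways, to the right as seen from the robot). Origin: centre of the underside. Mouth centres: x 27, z 98 mm; bore 25 mm, walls 4 mm. The probe stands 95 mm deep, the handle's shoulder on the rim; it draws out along its own leaning axis. 56 mm free between handles
- unit: fixed white bench unit holding the drawer, 210 (x) x 270 (y) x 85 mm high; origin: centre of its underside; its front, -x, faces the robot
- drawer (a joint): opening of the drawer in m: 0 fully shut, 0.17 at the stop fully open; starts nearly shut. Sliding takes 2.5 N plus drag (8 N per m/s); it stays where it is left
- drawer_handle (a point): middle of the drawer's handle: level steel bar along y, 110 mm long, 12 x 12 mm section, its middle 64 mm above the table, 34 mm clear in front of the blue drawer front; stays at its ends, 50 mm either side of the middle. The drawer opens along this frame's -x; z up
- drawer_floor (a point): centre of the drawer's inner floor, moving with it, 15 mm above the table, 145 mm behind (+x) the handle; same axes. Inside: 186 (x) x 232 (y) mm, walls 45 mm high, blue front 60 mm. Fully open, about 165 mm of the floor is clear of the unit, its middle about 12 mm in front (-x) of this point
- jar_mid (a point): Bystander: upright closed jar with white cap, 64 mm diameter, 110 mm high; half-way up. Loose.
- slide_box_mid (a point): Bystander: flat blue slide box with white lid, 102 x 77 x 36 mm; its centre. Loose.
- beaker_mid (a point): Bystander: upright open glass beaker, 68 mm diameter, 90 mm high; half-way up. Loose.
Things that resemble listed ones, but are neither listed nor needed, are in the scene too. What is shaped like the part that bears meter_orange_handle but pink is not meant.

How it is judged:
On the way, in this order (a step that is already met when the one before it is completed fails the run):
1. the drawer is open by at least 130 mm (value of joint drawer above 0.13 m), for 0.2 s.
2. the orange meter is out of its sleeve: its tip is more than 90 mm above the table, with the drawer still open (height (world z) of meter_orange_tip above 0.09 m and value of joint drawer above 0.13 m), for 0.1 s.
3. the orange meter lies flat inside the open drawer, released and at rest (x of meter_orange_handle in the frame of drawer_floor between -0.09 and 0.09 m and y of meter_orange_handle in the frame of drawer_floor between -0.112 and 0.112 m and x of meter_orange_tip in the frame of drawer_floor between -0.093 and 0.093 m and y of meter_orange_tip in the frame of drawer_floor between -0.118 and 0.118 m and z of meter_orange_handle in the frame of drawer_floor between 0 and 0.035 m and angle between meter_orange_handle's own z axis and vertical between 1.35 and 1.8 rad and contact force between the fingers and meter_orange below 0.1 N and linear speed of meter_orange below 0.03 m/s and value of joint drawer above 0.1 m), for 0.2 s.
At the end, for the whole second after the job is handed in: The drawer is shut to within 8 mm, and the orange meter lies inside it on its floor, whole length within the walls, within about 13 degrees of level, released and at rest. The blue and green meters, the jar, the slide box and the beaker are within 25 mm of where they started (x of meter_orange_handle in the frame of drawer_floor between -0.09 and 0.09 m and y of meter_orange_handle in the frame of drawer_floor between -0.112 and 0.112 m and x of meter_orange_tip in the frame of drawer_floor between -0.093 and 0.093 m and y of meter_orange_tip in the frame of drawer_floor between -0.118 and 0.118 m and z of meter_orange_handle in the frame of drawer_floor between 0 and 0.035 m and angle between meter_orange_handle's own z axis and vertical between 1.35 and 1.8 rad and contact force between the fingers and meter_orange below 0.1 N and linear speed of meter_orange below 0.03 m/s and value of joint drawer below 0.008 m and distance of each of meter_blue_handle, meter_green_handle, jar_mid, slide_box_mid, beaker_mid from where it was at the start of the episode below 0.025 m); the robot touches nothing.
It fails at once if another meter or a bystander is moved by more than 40 mm (distance of any of meter_blue_handle, meter_green_handle, jar_mid, slide_box_mid, beaker_mid from where it was at the start of the episode above 0.04 m).
It fails at once if the orange meter is dropped or thrown: faster than 0.9 m/s while the fingers do not hold it (linear speed of meter_orange above 0.9 m/s and contact force between the fingers and meter_orange below 0.1 N).
It also fails if it takes over 72 s, if anything falls off the work surface, if the arm or the gripper's body presses on something with over 40 N, if the wrist force passes 120 N, or if a joint passes its speed limit or range.

## Working session

There is one attempt and no reset: what is moved stays moved. The work goes in short steps, Python scripts to look and compute and a tool call to move; the robot and the scene stay as the last step left them, time stands still between calls to the robot, and variables do not carry over. Pictures are saved under pics/ and viewed, at most 10 in all, crops included, and the job is handed in when it is done.

Besides the shell and the picture viewer there is one more tool, called after ">>>" by a JSON object that holds its "api" and its "payload", one argument or row to a line. arm_command: Moves the arm, as the interface text tells. Its arguments: {"type":"object","properties":{"plan":{"type":"array","items":{"type":"object","properties":{"dp":{"type":"array","items":{"type":"number"}},"spin":{"type":"number"}}}},"grip":{"type":"number"},"newtons":{"type":"number"}},"required":["plan"]}

```bash
mkdir -p pics
cat > h.py <<'E'
import numpy as np, cv2
from workcell import manip, viewer, finder
from scipy.spatial.transform import Rotation as Rn
def snap(c,fn=None):
    im=viewer.camera(c)
    if fn: cv2.imwrite('pics/'+fn,im)
    return im
def ray(c,u,v):
    p=viewer.camera_params(c);f=200/np.tan(np.radians(p['vertical_fov'])/2)
    R=np.array(p['R']);t=np.array(p['t'])
    return -R.T@t, R.T@np.array([(u-p['cx'])/f,(v-p['cy'])/f,1])
def atz(c,u,v,z):
    o,d=ray(c,u,v); return o+d*(z-o[2])/d[2]
def tri(u1,v1,u2,v2,a='scene',b='side'):
    o,d=ray(a,u1,v1);p,e=ray(b,u2,v2)
    s=np.linalg.lstsq(np.c_[d,-e],p-o,rcond=None)[0]
    return (o+d*s[0]+p+e*s[1])/2, np.linalg.norm(o+d*s[0]-p-e*s[1])
def proj(c,X):
    p=viewer.camera_params(c);f=200/np.tan(np.radians(p['vertical_fov'])/2)
    x=np.array(p['R'])@np.array(X)+np.array(p['t']); return p['cx']+f*x[0]/x[2],p['cy']+f*x[1]/x[2]
E
python3 - <<'E'
from h import *
np.set_printoptions(precision=3,suppress=True)
o=manip.get_obs();print(o['position'],o['ee_rot'],o['clock'])
snap('scene','s1.png');snap('side','d1.png')
for c in('scene','side'):
  for n in('meter_orange_handle','stand','unit','drawer_handle','drawer_floor','jar_mid','slide_box_mid','beaker_mid','meter_blue_handle','meter_green_handle'):
    print(c,n,[(np.round(r['position'],3),round(r['score'],2)) for r in finder.find_in(c,n)[:3]])
E
```

```text
[0.625 0.    0.404] [ 0.707  0.707 -0.001 -0.   ] 0.0
scene meter_orange_handle [(array([ 0.622, -0.268,  0.14 ]), 0.73), (array([ 0.661, -0.418,  0.018]), 0.69), (array([ 0.511, -0.006,  0.022]), 0.61)]
scene stand [(array([ 0.565, -0.197,  0.023]), 0.69)]
scene unit [(array([0.817, 0.234, 0.085]), 0.93)]
scene drawer_handle [(array([0.641, 0.255, 0.065]), 0.54)]
scene drawer_floor [(array([0.636, 0.256, 0.074]), 0.73)]
scene jar_mid [(array([ 0.777, -0.242,  0.085]), 0.58)]
scene slide_box_mid [(array([ 0.806, -0.086,  0.036]), 0.87), (array([ 0.782, -0.24 ,  0.086]), 0.42)]
scene beaker_mid [(array([ 0.463, -0.456,  0.061]), 0.58)]
scene meter_blue_handle [(array([ 0.538, -0.265,  0.143]), 0.66)]
scene meter_green_handle [(array([ 0.461, -0.257,  0.141]), 0.7)]
side meter_orange_handle [(array([ 0.505, -0.012,  0.019]), 0.77), (array([ 0.637, -0.438,  0.022]), 0.73), (array([ 0.6  , -0.28 ,  0.152]), 0.69)]
side stand [(array([ 0.521, -0.237,  0.009]), 0.8), (array([ 0.446, -0.479,  0.065]), 0.37)]
side unit [(array([0.764, 0.17 , 0.081]), 0.64)]
side drawer_handle [(array([0.67 , 0.226, 0.062]), 0.75)]
side drawer_floor [(array([0.67 , 0.222, 0.063]), 0.87)]
side jar_mid [(array([ 0.754, -0.269,  0.07 ]), 0.56)]
side slide_box_mid [(array([ 0.779, -0.092,  0.034]), 0.74), (array([ 0.444, -0.477,  0.067]), 0.37), (array([ 0.755, -0.267,  0.071]), 0.18)]
side beaker_mid [(array([ 0.445, -0.476,  0.064]), 0.81), (array([ 0.524, -0.277,  0.157]), 0.6)]
side meter_blue_handle [(array([ 0.523, -0.279,  0.157]), 0.7)]
side meter_green_handle [(array([ 0.444, -0.273,  0.156]), 0.75)]
```

View pics/s1.png

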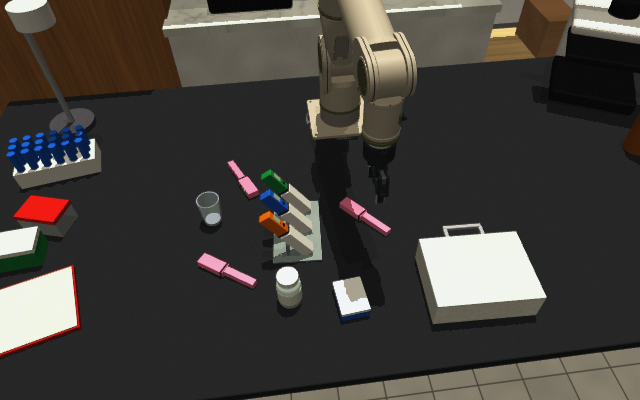

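View pics/d1.png

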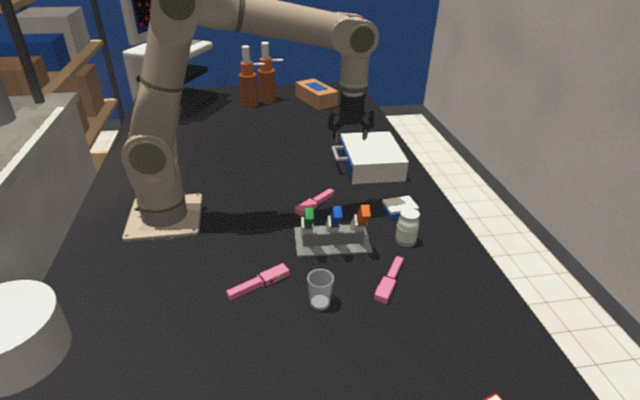

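Candidates for the orange meter: the orange one at scene (274,224) / side (365,214), standing in a sleeve. The pink look-alikes lie on the table at scene (227,270), (365,216) and (243,180), so they are not meant. Green and blue stand in the other two sleeves. The drawer handle is at scene (463,230) and side (340,153). I'll enlarge to confirm and measure.

Run:
```python
from h import *
s=cv2.imread('pics/s1.png');d=cv2.imread('pics/d1.png')
a=s[165:270,240:340];b=d[195:260,285:385];c=s[215:260,410:510];e=d[125:185,320:420]
col=lambda L:np.vstack([cv2.resize(i,None,fx=4,fy=4,interpolation=cv2.INTER_CUBIC) for i in L])
A=col([a,c]);B=col([b,e]);h=max(len(A),len(B))
pad=lambda i:np.vstack([i,np.zeros((h-len(i),400,3),np.uint8)])
cv2.imwrite('pics/c1.png',np.hstack([pad(A),pad(B)])[:600])
```

```text
(no output)
```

View pics/c1.png

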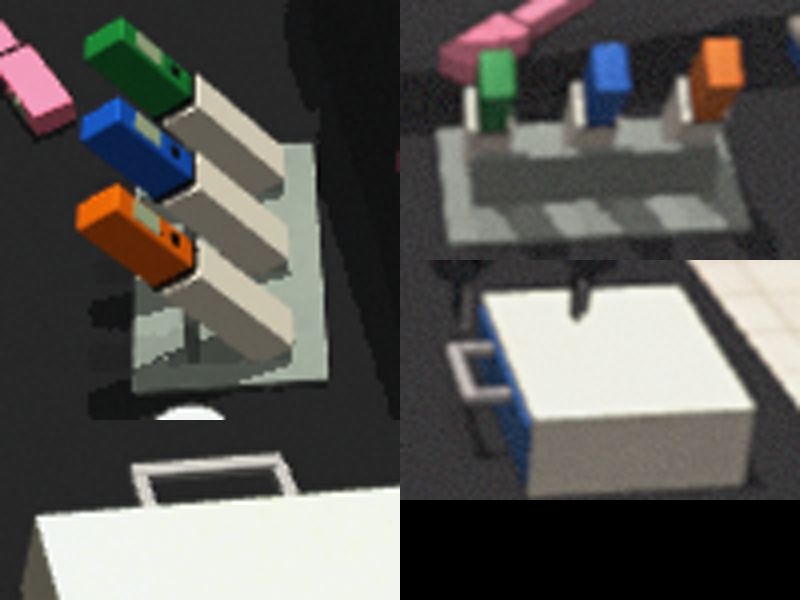

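```bash
cat > fit.py <<'E'
from h import *
from scipy.optimize import minimize
np.set_printoptions(precision=4,suppress=True)
ims={'scene':cv2.imread('pics/s1.png'),'side':cv2.imread('pics/d1.png')}
hue={'orange':((3,14),.08),'blue':((108,125),0),'green':((55,80),-.08)}
roi={'scene':(165,240,240,305),'side':(200,232,295,375)}
s,c=np.sin(np.radians(35)),np.cos(np.radians(35))
def corners(yk):
    m=np.array([27,0,98])/1e3+[0,yk,0];a=np.array([s,0,c]);b=np.array([c,0,-s]);y=np.array([0,1,0])
    return np.array([m+a*l+b*i*.018+y*j*.012 for l in(0,.085) for i in(-1,1) for j in(-1,1)])
masks={}
for v,im in ims.items():
    h=cv2.cvtColor(im,cv2.COLOR_BGR2HSV)
    for n,((lo,hi),y) in hue.items():
        m=cv2.inRange(h,(lo,130,50),(hi,255,255));M=np.zeros_like(m);r=roi[v];M[r[0]:r[1],r[2]:r[3]]=m[r[0]:r[1],r[2]:r[3]]
        M=cv2.morphologyEx(M,cv2.MORPH_CLOSE,np.ones((3,3)));cs=max(cv2.findContours(M,0,2)[0],key=cv2.contourArea)
        masks[v,n]=cv2.convexHull(cs)[:,0].astype(float)
        
def ex(P): return np.r_[P.min(0)-.5,P.max(0)+.5,(P@[1,1]).min()-.5,(P@[1,1]).max()+.5,(P@[1,-1]).min()-.5,(P@[1,-1]).max()+.5]*[1]*1
def res(q,full=False):
    R=Rn.from_euler('z',q[2]).as_matrix();t=np.array([q[0],q[1],0]);e=[]
    for (v,n),H in masks.items():
        P=np.array([proj(v,R@X+t) for X in corners(hue[n][1])])
        e.append(ex(H)-(ex(P)+[.5,.5,-.5,-.5,.5,-.5,.5,-.5]))
    return np.array(e)
for y0 in(-np.pi/2,np.pi/2):
    r=minimize(lambda q:np.minimum(abs(res(q)),6).sum(),[.54,-.2,y0],method='Nelder-Mead',options=dict(maxiter=600,initial_simplex=[[.54,-.2,y0],[.57,-.2,y0],[.54,-.23,y0],[.54,-.2,y0+.15]]))
    print(r.x,r.fun/48); 
    if y0<0: print(res(r.x)); q=r.x
R=Rn.from_euler('z',q[2]).as_matrix()
print('orange handle',R@[.0514,.08,.1328]+[q[0],q[1],0])
L=atz('scene',443.25,226.25,.07);Rr=atz('scene',480,223.75,.07);print('bar scene',L,Rr,np.linalg.norm(L-Rr))
print('bar side',atz('side',332,146.25,.07),atz('side',337.5,160,.07))
print('top side',[atz('side',*p,.085)[:2] for p in((341,133.25),(390,131.75),(408.25,161.25),(352,164.5))])
print('top scene',[atz('scene',*p,.085)[:2] for p in((419,239),(517,231),(544,295),(431,304))])
E
python3 fit.py
```

```text
Traceback (most recent call last):
  File "fit.py", line 27, in <module>
    r=minimize(lambda q:np.minimum(abs(res(q)),6).sum(),[.54,-.2,y0],method='Nelder-Mead',options=dict(maxiter=600,initial_simplex=[[.54,-.2,y0],[.57,-.2,y0],[.54,-.23,y0],[.54,-.2,y0+.15]]))
  File "fit.py", line 27, in <lambda>
    r=minimize(lambda q:np.minimum(abs(res(q)),6).sum(),[.54,-.2,y0],method='Nelder-Mead',options=dict(maxiter=600,initial_simplex=[[.54,-.2,y0],[.57,-.2,y0],[.54,-.23,y0],[.54,-.2,y0+.15]]))
                                       ~~~^^^
  File "fit.py", line 23, in res
    P=np.array([proj(v,R@X+t) for X in corners(hue[n][1])])
                ~~~~^^^^^^^^^
  File "h.py", line 19, in proj
    p=viewer.camera_params(c);f=200/np.tan(np.radians(p['vertical_fov'])/2)
ValueError: time passes only in moves, steps and waits
```

```bash
python3 - <<'E'
t=open('h.py').read()
t=t.replace("viewer.camera_params(c)","P(c)").replace("def snap","import functools\n@functools.cache\ndef P(c): return viewer.camera_params(c)\ndef snap")
open('h.py','w').write(t)
E
sed -i 's/P=np.array(\[proj/Q=np.array([proj/; s/ex(H)-(ex(P)/ex(H)-(ex(Q)/' fit.py
python3 fit.py; python3 -c "
from h import *
print(viewer.camera_params('wrist'), manip.get_obs()['clock'])"
```

```text
[ 0.5324 -0.2081 -1.6339] 1.4320005205262276
[[ 0.0766  0.8884 -1.2278 -1.3124  0.3125 -1.6435  0.4012 -1.5565]
 [-0.0052  0.6281 -1.9995 -1.2639 -0.0001 -3.3483  0.0131 -0.8588]
 [ 0.0003  0.615  -1.7892 -2.9278  1.037  -3.8026  0.5134 -1.5088]
 [ 0.2835 -0.0039  0.7778 -0.901  -0.2306 -0.9641  2.3729 -0.1858]
 [ 0.6562  0.7177  0.9997 -1.2378  0.5126 -2.7505  3.3434 -1.9784]
 [ 1.3181  2.4244 -0.4461 -1.5894  7.5678 -3.2579  3.6238 -4.4307]]
[ 0.5307 -0.3169  1.5707] 4.684220553209177
orange handle [ 0.609  -0.2645  0.1328]
bar scene [0.6289 0.2041 0.07  ] [0.6341 0.3093 0.07  ] 0.1052454275439334
bar side [0.6313 0.3063 0.07  ] [0.6295 0.188  0.07  ]
top side [array([0.6863, 0.3917]), array([0.8971, 0.3782]), array([0.8855, 0.114 ]), array([0.6693, 0.1189])]
top scene [array([0.6753, 0.1201]), array([0.6847, 0.3927]), array([0.8869, 0.3784]), array([0.8744, 0.0978])]
{'vertical_fov': 65.70646984690485, 'cx': 316.64689406890926, 'cy': 200.7253035946825, 'T_tool_cam': array([[ 1.01248921e-03, -9.55599428e-01, -2.94667113e-01,
         7.47130892e-02],
       [ 9.99999487e-01,  9.58498806e-04,  3.27650331e-04,
        -3.81520252e-04],
       [-3.06643928e-05, -2.94667294e-01,  9.55599908e-01,
         3.09126519e-02],
       [ 0.00000000e+00,  0.00000000e+00,  0.00000000e+00,
         1.00000000e+00]])} 1.1
```

>>> {"api": "arm_command", "payload": {
  "plan": [
    {"dp": [45, 0, 15], "spin": 0.025},
    {"dp": [45, 0, 15], "spin": 0.025},
    {"dp": [45, 0, 15]},
    {"dp": [45, 0, 15]},
    {"dp": [45, 0, 15]}
  ],
  "grip": 0.3,
  "newtons": 40
}}

```text
invalid input at $.plan[2]: expected keys dp, spin
```

>>> {"api": "arm_command", "payload": {
  "plan": [
    {"dp": [28, 0, 20]},
    {"dp": [0, 0, 0]},
    {"dp": [0, 0, 0]}
  ]
}}

```text
invalid input at $.plan[0]: expected keys dp, spin
```

```bash
cat >> h.py <<'E'
def wproj(o,X):
    p=P('wrist');T=np.array(p['T_tool_cam']);R=Rn.from_quat(o['ee_rot']).as_matrix()
    x=np.linalg.inv(T)@np.r_[R.T@(np.array(X)-o['position']),1]
    f=200/np.tan(np.radians(p['vertical_fov'])/2);th=np.arctan2(np.hypot(x[0],x[1]),x[2]);a=np.arctan2(x[1],x[0])
    return p['cx']+f*th*np.cos(a),p['cy']+f*th*np.sin(a)
def watz(o,u,v,z):
    p=P('wrist');T=np.array(p['T_tool_cam']);R=Rn.from_quat(o['ee_rot']).as_matrix()
    f=200/np.tan(np.radians(p['vertical_fov'])/2);d=np.array([u-p['cx'],v-p['cy']]);th=np.hypot(*d)/f
    r=np.r_[d/np.hypot(*d)*np.sin(th),np.cos(th)];c=R@T[:3,3]+o['position'];r=R@T[:3,:3]@r
    return c+r*(z-c[2])/r[2]
E
python3 - <<'E'
from h import *
o=manip.get_obs();print(o['position'],o['ee_rot'],o['grip_width'],o['clock'])
snap('wrist','w1.png')
for y in(-.055,.055): print(wproj(o,[.637-y*-.05,.254+y,.07]))
E
```

```text
[6.24999612e-01 3.47053586e-05 4.04726052e-01] [7.07098115e-01 7.07115447e-01 1.21467552e-05 7.69343127e-07] 0.9973116691922557 1.1
(np.float64(326.6066730862741), np.float64(-12.063114594134333))
(np.float64(331.15060160769195), np.float64(-95.13891077753544))
```

View pics/w1.png

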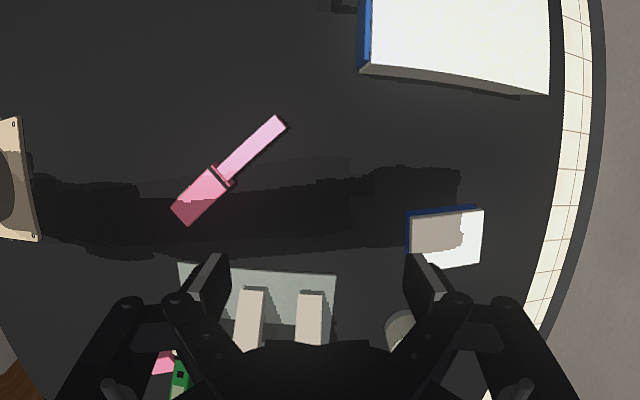

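The arm did not move because every row needs a spin. The wrist picture shows the unit's near corner at (360,73) and a pink decoy at (225,170).

>>> {"api": "arm_command", "payload": {
  "plan": [
    {"dp": [45, 0, 15], "spin": 0.025},
    {"dp": [45, 0, 15], "spin": 0.025},
    {"dp": [45, 0, 15], "spin": 0},
    {"dp": [45, 0, 15], "spin": 0},
    {"dp": [45, 0, 15], "spin": 0}
  ],
  "grip": 0.3,
  "newtons": 40
}}

```text
clock: 1.65
position: [0.6328, 0.2266, 0.3293]
ee_rot: [0.725, 0.689, 0.0, 0.0]
ft_force: [0.5, -0.0, 0.4]
grip_width: 0.346
grasp_force: 0.0
```

>>> {"api": "arm_command", "payload": {
  "plan": [
    {"dp": [28, 0, 20], "spin": 0},
    {"dp": [0, 0, 0], "spin": 0},
    {"dp": [0, 0, 0], "spin": 0}
  ]
}}

```text
clock: 1.95
position: [0.6341, 0.2533, 0.309]
ee_rot: [0.724, 0.69, -0.001, -0.0]
ft_force: [0.4, -0.8, 0.1]
grip_width: 0.35
grasp_force: 0.0
```

Run:
```python
from h import *
o=manip.get_obs();print(o['position'],o['ee_rot'],o['grip_width'],o['clock'])
snap('wrist','w2.png')
for y in(-.055,.055): print(wproj(o,[.637-y*-.05,.254+y,.07]))
```

```text
[0.63408789 0.25330791 0.30900606] [ 7.24124159e-01  6.89669351e-01 -6.08680059e-04 -1.35905895e-04] 0.3501344455521664 1.95
(np.float64(320.83717982943006), np.float64(279.67971010078304))
(np.float64(321.90747982683575), np.float64(135.7566220925733))
```

View pics/w2.png

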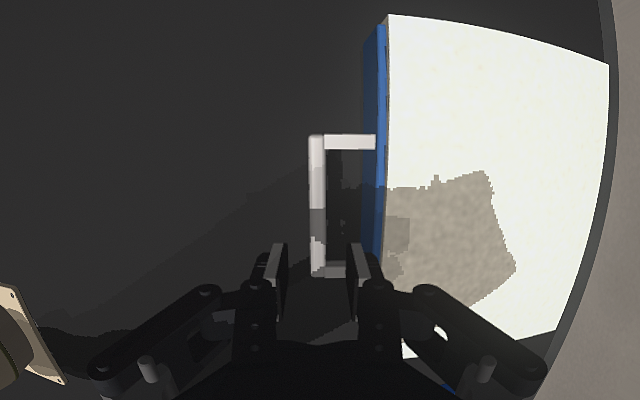

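Wrist view: the bar is at u≈316, v 135–277, midway between the fingers (280 and 352). It's aligned, so I'll descend, close and pull.

>>> {"api": "arm_command", "payload": {
  "plan": [
    {"dp": [0, 0, 30], "spin": 0},
    {"dp": [0, 0, 30], "spin": 0},
    {"dp": [0, 0, 31], "spin": 0},
    {"dp": [0, 0, 0], "spin": 0},
    {"dp": [0, 0, 0], "spin": 0}
  ]
}}

```text
clock: 2.5
position: [0.635, 0.2517, 0.22]
ee_rot: [0.725, 0.689, 0.0, 0.0]
ft_force: [-0.2, -0.6, 0.9]
grip_width: 0.352
grasp_force: 0.0
```

>>> {"api": "arm_command", "payload": {
  "plan": [
    {"dp": [0, 0, 0], "spin": 0},
    {"dp": [0, 0, 0], "spin": 0},
    {"dp": [0, 0, 0], "spin": 0},
    {"dp": [0, 0, 0], "spin": 0},
    {"dp": [0, 0, 0], "spin": 0}
  ],
  "grip": 1
}}

```text
clock: 3.0
position: [0.6347, 0.2527, 0.2215]
ee_rot: [0.725, 0.689, 0.001, 0.001]
ft_force: [-5.1, -1.8, 7.1]
grip_width: 0.129
grasp_force: 39.8
```

>>> {"api": "arm_command", "payload": {
  "plan": [
    {"dp": [0, -20, 0], "spin": 0},
    {"dp": [0, -25, 0], "spin": 0},
    {"dp": [0, -25, 0], "spin": 0},
    {"dp": [0, -25, 0], "spin": 0},
    {"dp": [0, -20, 0], "spin": 0}
  ]
}}

```text
clock: 3.5
position: [0.5201, 0.2573, 0.2215]
ee_rot: [0.725, 0.689, 0.002, 0.002]
ft_force: [3.8, -5.1, 4.4]
grip_width: 0.132
grasp_force: 42.5
```

>>> {"api": "arm_command", "payload": {
  "plan": [
    {"dp": [0, -20, 0], "spin": 0},
    {"dp": [0, -15, 0], "spin": 0},
    {"dp": [0, -5, 0], "spin": 0},
    {"dp": [0, 0, 0], "spin": 0},
    {"dp": [0, 0, 0], "spin": 0}
  ]
}}

```text
clock: 4.0
position: [0.4806, 0.259, 0.2214]
ee_rot: [0.725, 0.689, 0.001, 0.002]
ft_force: [-2.8, -9.6, 12.9]
grip_width: 0.129
grasp_force: 43.5
```

>>> {"api": "arm_command", "payload": {
  "plan": [
    {"dp": [0, 0, 0], "spin": 0},
    {"dp": [0, 0, 0], "spin": 0},
    {"dp": [0, 0, 0], "spin": 0},
    {"dp": [0, 0, -20], "spin": 0},
    {"dp": [0, 0, -35], "spin": 0}
  ],
  "grip": 0.3
}}

```text
clock: 4.5
position: [0.4787, 0.2603, 0.2725]
ee_rot: [0.724, 0.689, -0.002, -0.001]
ft_force: [0.2, 1.0, 0.4]
grip_width: 0.346
grasp_force: 0.0
```

>>> {"api": "arm_command", "payload": {
  "plan": [
    {"dp": [0, 0, -45], "spin": 0},
    {"dp": [0, 0, -45], "spin": 0},
    {"dp": [-40, 12, -20], "spin": 0.012},
    {"dp": [-45, 14, -14], "spin": 0},
    {"dp": [-45, 14, 0], "spin": 0}
  ],
  "grip": -0.2
}}

```text
clock: 5.0
position: [0.5123, 0.1275, 0.4006]
ee_rot: [0.728, 0.685, 0.002, 0.001]
ft_force: [0.9, 0.3, -0.0]
grip_width: 0.601
grasp_force: 0.0
```

>>> {"api": "arm_command", "payload": {
  "plan": [
    {"dp": [-45, 14, 0], "spin": 0},
    {"dp": [-45, 14, 0], "spin": 0},
    {"dp": [-45, 14, 0], "spin": 0},
    {"dp": [-45, 14, 0], "spin": 0},
    {"dp": [-45, 14, 0], "spin": 0}
  ]
}}

```text
clock: 5.5
position: [0.568, -0.1021, 0.3982]
ee_rot: [0.728, 0.685, 0.0, 0.0]
ft_force: [0.9, -0.1, 0.2]
grip_width: 0.599
grasp_force: 0.0
```

>>> {"api": "arm_command", "payload": {
  "plan": [
    {"dp": [-45, 14, 0], "spin": 0},
    {"dp": [-40, 14, 0], "spin": 0},
    {"dp": [0, 0, 0], "spin": 0},
    {"dp": [0, 0, 0], "spin": 0}
  ]
}}

```text
clock: 5.9
position: [0.5905, -0.1878, 0.3974]
ee_rot: [0.729, 0.684, -0.0, -0.0]
ft_force: [0.7, 0.2, 0.2]
grip_width: 0.6
grasp_force: 0.0
```

Run:
```python
from h import *
o=manip.get_obs();print(o['position'],o['ee_rot'],o['grip_width'],o['clock'])
im=snap('wrist','w3.png')
q=[0.5324,-0.2081,-1.6339];R=Rn.from_euler('z',q[2]).as_matrix()
s,c=np.sin(np.radians(35)),np.cos(np.radians(35))
for l in(0,.085):
  for i in(-1,1):
    for j in(-1,1):
      X=np.array([.027,.08,.098])+l*np.array([s,0,c])+i*.018*np.array([c,0,-s])+np.array([0,j*.012,0])
      u=wproj(o,R@X+[q[0],q[1],0]);cv2.circle(im,(int(u[0]),int(u[1])),3,(0,0,255) if l else (0,255,255),1)
cv2.imwrite('pics/w3m.png',im)
snap('scene','s3.png')
```

```text
[ 0.59050392 -0.18782936  0.39744426] [ 7.29244082e-01  6.84253639e-01 -2.68097783e-05 -1.62071332e-04] 0.6000327479935096 5.9
```

View pics/w3m.png

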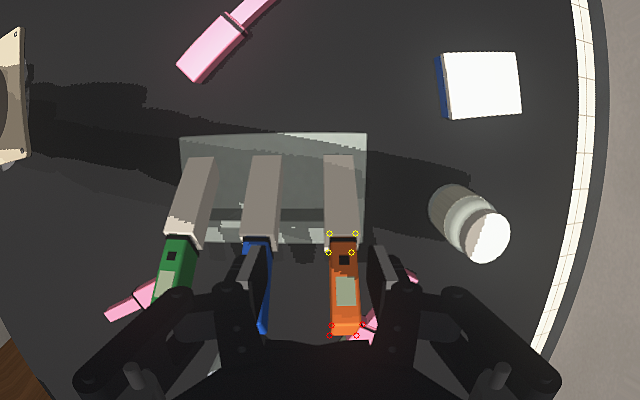

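The overlay (red/yellow rings) falls on the orange handle at (344,240–335), so the stand fit is right to about 2 mm. Next I'll move above it, descend and grasp.

>>> {"api": "arm_command", "payload": {
  "plan": [
    {"dp": [-40, 12, 0], "spin": 0},
    {"dp": [-40, 11, 0], "spin": 0},
    {"dp": [0, 0, 0], "spin": 0},
    {"dp": [0, 0, 20], "spin": 0},
    {"dp": [0, 0, 20], "spin": 0}
  ]
}}

```text
clock: 6.5
position: [0.609, -0.2667, 0.3579]
ee_rot: [0.728, 0.686, 0.001, 0.0]
ft_force: [0.1, 0.3, -0.6]
grip_width: 0.605
grasp_force: 0.0
```

>>> {"api": "arm_command", "payload": {
  "plan": [
    {"dp": [0, 0, 20], "spin": 0},
    {"dp": [0, 0, 20], "spin": 0},
    {"dp": [0, 0, 15], "spin": 0},
    {"dp": [0, 0, 8], "spin": 0},
    {"dp": [0, 0, 0], "spin": 0}
  ]
}}

```text
clock: 7.0
position: [0.6084, -0.2675, 0.2939]
ee_rot: [0.728, 0.685, -0.0, -0.001]
ft_force: [-0.2, -0.2, 0.2]
grip_width: 0.598
grasp_force: 0.0
```

>>> {"api": "arm_command", "payload": {
  "plan": [
    {"dp": [0, 0, 0], "spin": 0},
    {"dp": [0, 0, 0], "spin": 0},
    {"dp": [0, 0, 0], "spin": 0},
    {"dp": [0, 0, 0], "spin": 0},
    {"dp": [0, 0, 0], "spin": 0}
  ],
  "grip": 1,
  "newtons": 70
}}

```text
clock: 7.5
position: [0.6087, -0.2685, 0.296]
ee_rot: [0.729, 0.685, 0.001, 0.001]
ft_force: [-0.5, -0.3, 5.8]
grip_width: 0.272
grasp_force: 68.8
```

Opening 23 mm matches the 24 mm handle. Drawing it out along its axis.

>>> {"api": "arm_command", "payload": {
  "plan": [
    {"dp": [-6, 0, -8], "spin": 0},
    {"dp": [-12, 0, -17], "spin": 0},
    {"dp": [-12, 0, -17], "spin": 0},
    {"dp": [-12, 0, -17], "spin": 0},
    {"dp": [-12, 0, -17], "spin": 0}
  ]
}}

```text
clock: 8.0
position: [0.6051, -0.3223, 0.3714]
ee_rot: [0.728, 0.685, 0.0, -0.001]
ft_force: [1.1, 2.4, -2.2]
grip_width: 0.274
grasp_force: 68.7
```

>>> {"api": "arm_command", "payload": {
  "plan": [
    {"dp": [-12, 0, -17], "spin": 0},
    {"dp": [-6, 0, -15], "spin": 0},
    {"dp": [0, 0, -20], "spin": 0},
    {"dp": [0, 0, -10], "spin": 0},
    {"dp": [0, 0, 0], "spin": 0}
  ]
}}

```text
clock: 8.5
position: [0.604, -0.3405, 0.4344]
ee_rot: [0.729, 0.685, 0.0, 0.001]
ft_force: [0.2, 0.7, -2.3]
grip_width: 0.27
grasp_force: 68.7
```

Run:
```python
from h import *
o=manip.get_obs();print(o['position'],o['ee_rot'],o['grip_width'],o['clock'])
a=snap('scene');b=snap('side');w=snap('wrist')
f=lambda i,s:cv2.resize(i,None,fx=s,fy=s)
A=np.hstack([f(a[100:300,200:400],2),f(b[100:300,280:480],2)])
B=np.hstack([f(w,.3125),f(a[200:325,400:560],1.6)[:, :256], np.zeros((200,344,3),np.uint8)]) if 0 else np.hstack([f(w,.5),f(a[195:320,390:550],1.6),])
B=np.hstack([B,np.zeros((200,800-B.shape[1],3),np.uint8)])
cv2.imwrite('pics/c2.png',np.vstack([A,B]))
```

```text
[ 0.60397673 -0.34051102  0.43437253] [7.28737659e-01 6.84791758e-01 4.36934169e-04 1.21682437e-03] 0.26976494076091756 8.5
```

View pics/c2.png

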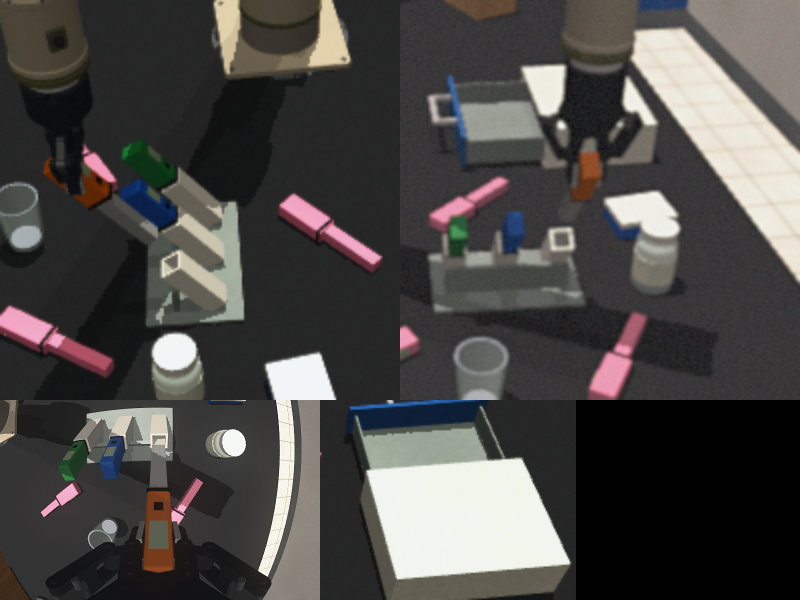

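Meter held with its lean kept, sleeve empty, neighbours in place, drawer open. Carrying it to the drawer.

>>> {"api": "arm_command", "payload": {
  "plan": [
    {"dp": [25, -1, 0], "spin": -0.009},
    {"dp": [40, -2, 0], "spin": -0.009},
    {"dp": [45, -2, 0], "spin": 0},
    {"dp": [45, -2, 0], "spin": 0},
    {"dp": [45, -2, 0], "spin": 0}
  ]
}}

```text
clock: 9.15
position: [0.6041, -0.138, 0.4316]
ee_rot: [0.722, 0.691, -0.0, -0.001]
ft_force: [1.3, -0.1, -2.4]
grip_width: 0.273
grasp_force: 68.9
```

>>> {"api": "arm_command", "payload": {
  "plan": [
    {"dp": [45, -2, 0], "spin": 0},
    {"dp": [45, -2, 0], "spin": 0},
    {"dp": [45, -2, 0], "spin": 0},
    {"dp": [45, -2, 0], "spin": 0},
    {"dp": [45, -2, 0], "spin": 0}
  ]
}}

```text
clock: 9.65
position: [0.6039, 0.0871, 0.4318]
ee_rot: [0.722, 0.691, -0.001, -0.0]
ft_force: [0.7, -0.6, -1.6]
grip_width: 0.271
grasp_force: 68.9
```

>>> {"api": "arm_command", "payload": {
  "plan": [
    {"dp": [45, -2, 0], "spin": 0},
    {"dp": [45, -2, 20], "spin": 0},
    {"dp": [30, -2, 20], "spin": 0},
    {"dp": [20, -2, 20], "spin": 0},
    {"dp": [0, 0, 0], "spin": 0}
  ]
}}

```text
clock: 10.15
position: [0.6006, 0.2293, 0.368]
ee_rot: [0.72, 0.693, -0.003, -0.002]
ft_force: [-0.9, 0.7, -1.9]
grip_width: 0.272
grasp_force: 68.8
```

Run:
```python
from h import *
o=manip.get_obs();print(o['position'],o['ee_rot'],o['grip_width'],o['clock'])
a=snap('scene');b=snap('side');w=snap('wrist')
f=lambda i,s:cv2.resize(i,None,fx=s,fy=s)
A=np.hstack([f(a[150:300,390:590],2),f(b[80:230,310:510],2)])
cv2.imwrite('pics/c3.png',np.vstack([A,np.hstack([f(w,.75),np.zeros((300,320,3),np.uint8)])]))
```

```text
[0.60059686 0.22930303 0.36800579] [ 0.72045103  0.69349682 -0.00284938 -0.00208605] 0.27211545134752024 10.15
```

View pics/c3.png

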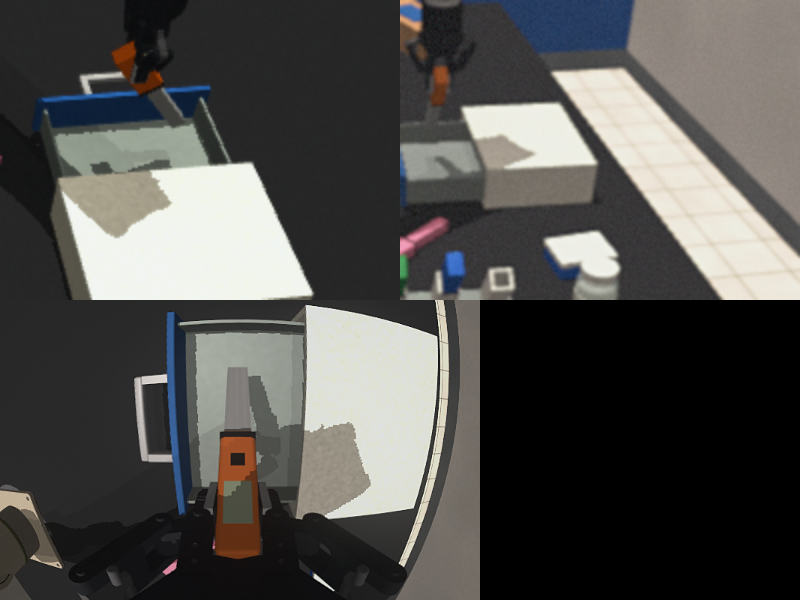

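The meter hangs over the open floor, tip toward the far wall, clear of both the front and the unit. Now to touchdown.

>>> {"api": "arm_command", "payload": {
  "plan": [
    {"dp": [15, 1, 15], "spin": 0},
    {"dp": [14, 1, 20], "spin": 0},
    {"dp": [0, 0, 20], "spin": 0},
    {"dp": [0, 0, 8], "spin": 0},
    {"dp": [0, 0, 0], "spin": 0}
  ]
}}

```text
clock: 10.8
position: [0.6059, 0.2537, 0.3086]
ee_rot: [0.723, 0.691, -0.001, -0.0]
ft_force: [-0.0, -0.1, -1.7]
grip_width: 0.272
grasp_force: 68.9
```

>>> {"api": "arm_command", "payload": {
  "plan": [
    {"dp": [0, 0, 4], "spin": 0},
    {"dp": [0, 0, 3], "spin": 0},
    {"dp": [0, 0, 3], "spin": 0},
    {"dp": [0, 0, 0], "spin": 0}
  ]
}}

```text
clock: 11.2
position: [0.6059, 0.2542, 0.2996]
ee_rot: [0.723, 0.691, -0.0, 0.0]
ft_force: [-1.1, 0.2, -2.0]
grip_width: 0.276
grasp_force: 68.9
```

>>> {"api": "arm_command", "payload": {
  "plan": [
    {"dp": [0, 0, 3], "spin": 0},
    {"dp": [0, 0, 2], "spin": 0},
    {"dp": [0, 0, 1], "spin": 0},
    {"dp": [0, 0, 0], "spin": 0}
  ]
}}

```text
clock: 11.6
position: [0.6071, 0.2536, 0.2969]
ee_rot: [0.723, 0.691, 0.002, 0.001]
ft_force: [-2.0, -5.3, 15.7]
grip_width: 0.27
grasp_force: 71.3
```

>>> {"api": "arm_command", "payload": {
  "plan": [
    {"dp": [-5, 0, 4], "spin": 0},
    {"dp": [-5, 0, 4], "spin": 0},
    {"dp": [-5, 0, 4], "spin": 0},
    {"dp": [-4, 0, 4], "spin": 0},
    {"dp": [0, 0, 0], "spin": 0}
  ],
  "newtons": 30
}}

```text
clock: 12.1
position: [0.6067, 0.2329, 0.2804]
ee_rot: [0.724, 0.69, 0.001, 0.002]
ft_force: [-1.4, -9.2, 15.6]
grip_width: 0.27
grasp_force: 70.8
```

>>> {"api": "arm_command", "payload": {
  "plan": [
    {"dp": [0, 0, 0], "spin": 0},
    {"dp": [-5, 0, 6], "spin": 0},
    {"dp": [-5, 0, 6], "spin": 0},
    {"dp": [-5, 0, 6], "spin": 0},
    {"dp": [0, 0, 0], "spin": 0}
  ],
  "grip": 1,
  "newtons": 30
}}

```text
clock: 12.6
position: [0.6059, 0.2178, 0.2611]
ee_rot: [0.724, 0.69, 0.001, 0.002]
ft_force: [0.1, -5.8, 6.2]
grip_width: 0.265
grasp_force: 69.1
```

Run:
```python
from h import *
a=snap('scene');b=snap('side');w=snap('wrist')
f=lambda i,s:cv2.resize(i,None,fx=s,fy=s)
A=np.hstack([f(a[150:300,390:590],2),f(b[80:230,310:510],2)])
cv2.imwrite('pics/c4.png',np.vstack([A,np.hstack([f(w,.75),np.zeros((300,320,3),np.uint8)])]))
```

View pics/c4.png

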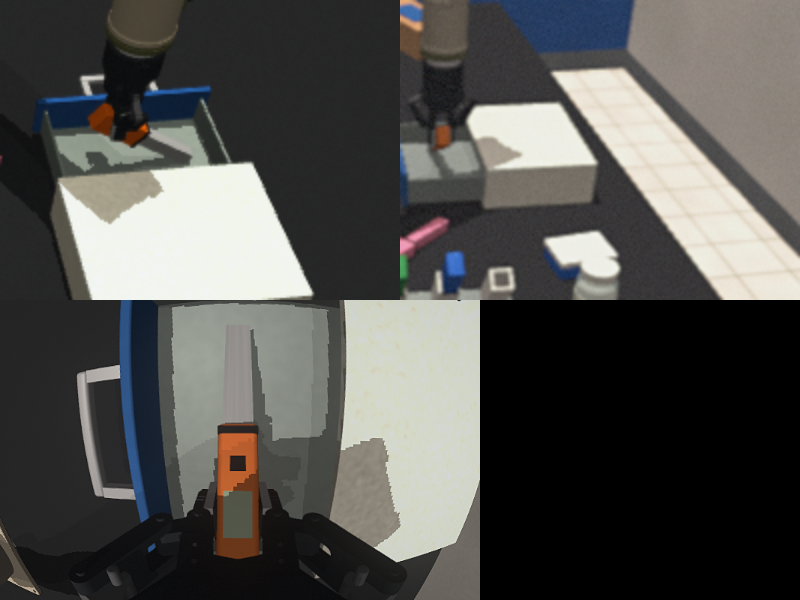

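It pivots about the tip (~55° now), with room to the walls. Continuing the arc.

>>> {"api": "arm_command", "payload": {
  "plan": [
    {"dp": [-5, 0, 7], "spin": 0},
    {"dp": [-4, 0, 7], "spin": 0},
    {"dp": [-4, 0, 8], "spin": 0},
    {"dp": [-3, 0, 8], "spin": 0},
    {"dp": [-3, 0, 8], "spin": 0}
  ]
}}

```text
clock: 13.25
position: [0.6047, 0.2002, 0.223]
ee_rot: [0.723, 0.691, 0.001, 0.001]
ft_force: [-0.2, -3.5, 5.4]
grip_width: 0.272
grasp_force: 68.7
```

>>> {"api": "arm_command", "payload": {
  "plan": [
    {"dp": [-3, 0, 8], "spin": 0},
    {"dp": [-2, 0, 7], "spin": 0},
    {"dp": [-1, 0, 6], "spin": 0},
    {"dp": [0, 0, 0], "spin": 0},
    {"dp": [0, 0, 0], "spin": 0}
  ]
}}

```text
clock: 13.75
position: [0.6039, 0.1952, 0.2015]
ee_rot: [0.723, 0.691, 0.001, 0.0]
ft_force: [1.4, -1.9, 2.5]
grip_width: 0.273
grasp_force: 68.3
```

>>> {"api": "arm_command", "payload": {
  "plan": [
    {"dp": [0, 0, 2], "spin": 0},
    {"dp": [0, 0, 2], "spin": 0},
    {"dp": [0, 0, 2], "spin": 0},
    {"dp": [0, 0, 0], "spin": 0}
  ]
}}

```text
clock: 14.15
position: [0.6034, 0.1953, 0.1947]
ee_rot: [0.723, 0.691, 0.0, 0.0]
ft_force: [1.7, -3.8, 5.5]
grip_width: 0.274
grasp_force: 68.4
```

>>> {"api": "arm_command", "payload": {
  "plan": [
    {"dp": [0, 0, 1], "spin": 0},
    {"dp": [0, 0, 1], "spin": 0},
    {"dp": [0, 0, 1], "spin": 0},
    {"dp": [0, 0, 0], "spin": 0}
  ]
}}

```text
clock: 14.55
position: [0.6036, 0.1953, 0.1927]
ee_rot: [0.722, 0.691, 0.0, 0.0]
ft_force: [-1.2, -4.9, 11.9]
grip_width: 0.273
grasp_force: 69.6
```

Near the floor and pressing lightly. Opening slowly and rising.

>>> {"api": "arm_command", "payload": {
  "plan": [
    {"dp": [0, 0, 0], "spin": 0},
    {"dp": [0, 0, 0], "spin": 0},
    {"dp": [0, 0, 0], "spin": 0},
    {"dp": [0, 0, 0], "spin": 0},
    {"dp": [0, 0, 0], "spin": 0}
  ],
  "grip": -0.1
}}

```text
clock: 15.05
position: [0.6032, 0.1955, 0.1915]
ee_rot: [0.722, 0.691, -0.0, -0.0]
ft_force: [-0.3, 0.0, -0.3]
grip_width: 0.553
grasp_force: 0.0
```

>>> {"api": "arm_command", "payload": {
  "plan": [
    {"dp": [0, 0, -15], "spin": 0},
    {"dp": [0, 0, -40], "spin": 0},
    {"dp": [0, 0, -45], "spin": 0},
    {"dp": [0, 0, -45], "spin": 0},
    {"dp": [0, 0, -15], "spin": 0}
  ]
}}

```text
clock: 15.55
position: [0.604, 0.1956, 0.3586]
ee_rot: [0.723, 0.691, 0.004, 0.002]
ft_force: [0.2, 0.6, 0.1]
grip_width: 0.551
grasp_force: 0.0
```

Run:
```python
from h import *
o=manip.get_obs();print(o['position'],o['grip_width'],o['clock'])
a=snap('scene');b=snap('side');w=snap('wrist')
f=lambda i,s:cv2.resize(i,None,fx=s,fy=s)
A=np.hstack([f(a[150:300,390:590],2),f(b[80:230,310:510],2)])
cv2.imwrite('pics/w5.png',w)
cv2.imwrite('pics/c5.png',np.vstack([A,np.hstack([f(w,.75),np.zeros((300,320,3),np.uint8)])]))
```

```text
[0.60403707 0.19560433 0.35863547] 0.5507778935542328 15.55
```

View pics/c5.png

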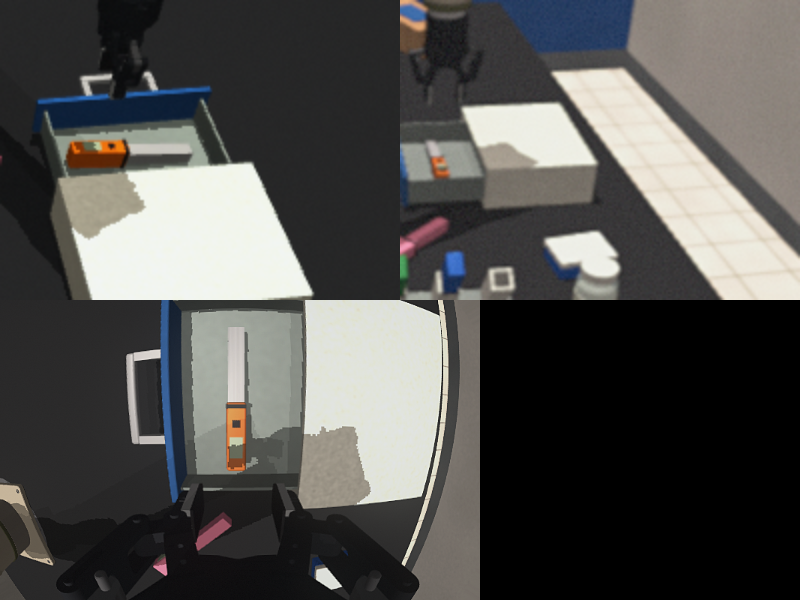

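The meter lies flat in the drawer, released, clear of all walls (wrist crop: handle at (236,435), tip at (236,328)). Next I'll take the bar again and push.

>>> {"api": "arm_command", "payload": {
  "plan": [
    {"dp": [15, -32, 0], "spin": 0},
    {"dp": [15, -32, 0], "spin": 0},
    {"dp": [14, -31, 0], "spin": 0},
    {"dp": [14, -31, 0], "spin": 0},
    {"dp": [0, 0, 20], "spin": 0}
  ],
  "grip": 0.3,
  "newtons": 40
}}

```text
clock: 16.2
position: [0.4766, 0.2621, 0.3326]
ee_rot: [0.72, 0.693, 0.001, -0.001]
ft_force: [0.1, 0.6, 0.6]
grip_width: 0.347
grasp_force: 0.0
```

>>> {"api": "arm_command", "payload": {
  "plan": [
    {"dp": [0, 0, 20], "spin": 0},
    {"dp": [0, 0, 0], "spin": 0},
    {"dp": [0, 0, 0], "spin": 0}
  ]
}}

```text
clock: 16.5
position: [0.4799, 0.2587, 0.3111]
ee_rot: [0.723, 0.691, -0.001, -0.0]
ft_force: [1.0, 0.4, 0.8]
grip_width: 0.352
grasp_force: 0.0
```

Run:
```python
from h import *
o=manip.get_obs();print(o['position'],o['ee_rot'],o['grip_width'])
w=snap('wrist','w6.png')
for y in(-.055,0,.055): print(wproj(o,[.4806+y*.045,.259+y,.07]))
g=cv2.cvtColor(w,cv2.COLOR_BGR2GRAY)
for v in(160,180,200,220):
  r=np.where(g[v,230:400]>g[v,230:400].max()*.75)[0]+230;print(v,r.min(),r.max(),g[v,270:360:6])
```

```text
[0.47985384 0.25866177 0.31112842] [ 7.22532576e-01  6.91336155e-01 -9.69875265e-04 -2.36842993e-04] 0.3523030021280265
(np.float64(318.31282980283044), np.float64(278.6475298349302))
(np.float64(318.6146047660297), np.float64(213.00835929705596))
(np.float64(318.8912284888605), np.float64(136.03504724334704))
160 315 396 [ 48  49  48  49  50  51  50  45 220 182 112  39  39  53  55]
180 315 328 [ 49  48  46  46  48  47  47  46 197 180 113  34  35  51  53]
200 316 328 [ 45  44  46  46  48  46  46  29 191 175 107  33  32  32  32]
220 316 399 [44 44 45 45 44 46 48 47 97 99 77 31 31 31 31]
```

>>> {"api": "arm_command", "payload": {
  "plan": [
    {"dp": [0, 3, 30], "spin": 0},
    {"dp": [0, 0, 30], "spin": 0},
    {"dp": [0, 0, 30], "spin": 0},
    {"dp": [0, 0, 0], "spin": 0}
  ]
}}

```text
clock: 16.95
position: [0.4821, 0.258, 0.219]
ee_rot: [0.723, 0.691, -0.003, -0.001]
ft_force: [-0.5, -0.3, 0.0]
grip_width: 0.351
grasp_force: 0.0
```

>>> {"api": "arm_command", "payload": {
  "plan": [
    {"dp": [0, 0, 0], "spin": 0},
    {"dp": [0, 0, 0], "spin": 0},
    {"dp": [0, 0, 0], "spin": 0},
    {"dp": [0, 0, 0], "spin": 0},
    {"dp": [0, 0, 0], "spin": 0}
  ],
  "grip": 1
}}

```text
clock: 17.45
position: [0.4836, 0.259, 0.2234]
ee_rot: [0.722, 0.691, 0.001, 0.0]
ft_force: [-2.5, -1.5, 7.3]
grip_width: 0.13
grasp_force: 42.4
```

>>> {"api": "arm_command", "payload": {
  "plan": [
    {"dp": [0, 6, 0], "spin": 0},
    {"dp": [0, 12, 0], "spin": 0},
    {"dp": [0, 16, 0], "spin": 0},
    {"dp": [0, 18, 0], "spin": 0},
    {"dp": [0, 18, 0], "spin": 0}
  ]
}}

```text
clock: 17.95
position: [0.5537, 0.2563, 0.2235]
ee_rot: [0.722, 0.692, 0.001, -0.0]
ft_force: [-3.0, 1.0, 7.4]
grip_width: 0.131
grasp_force: 42.5
```

>>> {"api": "arm_command", "payload": {
  "plan": [
    {"dp": [0, 18, 0], "spin": 0},
    {"dp": [0, 18, 0], "spin": 0},
    {"dp": [0, 16, 0], "spin": 0},
    {"dp": [0, 12, 0], "spin": 0},
    {"dp": [0, 10, 0], "spin": 0}
  ]
}}

```text
clock: 18.45
position: [0.6276, 0.2533, 0.2235]
ee_rot: [0.722, 0.692, 0.001, -0.0]
ft_force: [-3.3, 1.1, 6.2]
grip_width: 0.129
grasp_force: 42.3
```

>>> {"api": "arm_command", "payload": {
  "plan": [
    {"dp": [0, 6, 0], "spin": 0},
    {"dp": [0, 4, 0], "spin": 0},
    {"dp": [0, 0, 0], "spin": 0},
    {"dp": [0, 0, 0], "spin": 0}
  ]
}}

```text
clock: 18.85
position: [0.6356, 0.2532, 0.2235]
ee_rot: [0.722, 0.692, -0.001, -0.001]
ft_force: [-13.3, -0.5, 14.0]
grip_width: 0.133
grasp_force: 43.3
```

>>> {"api": "arm_command", "payload": {
  "plan": [
    {"dp": [0, 3, 0], "spin": 0},
    {"dp": [0, 2, 0], "spin": 0},
    {"dp": [0, 0, 0], "spin": 0}
  ]
}}

```text
clock: 19.15
position: [0.6374, 0.2536, 0.2233]
ee_rot: [0.721, 0.692, -0.005, -0.004]
ft_force: [-38.8, -6.8, 30.9]
grip_width: 0.131
grasp_force: 45.7
```

>>> {"api": "arm_command", "payload": {
  "plan": [
    {"dp": [0, 4, 0], "spin": 0},
    {"dp": [0, 0, 0], "spin": 0},
    {"dp": [0, 0, 0], "spin": 0}
  ]
}}

```text
clock: 19.45
position: [0.6388, 0.2539, 0.2231]
ee_rot: [0.721, 0.693, -0.009, -0.006]
ft_force: [-57.8, -10.4, 44.2]
grip_width: 0.124
grasp_force: 47.7
```

>>> {"api": "arm_command", "payload": {
  "plan": [
    {"dp": [0, -4, 0], "spin": 0},
    {"dp": [0, -3, 0], "spin": 0},
    {"dp": [0, 0, 0], "spin": 0}
  ]
}}

```text
clock: 19.75
position: [0.6361, 0.2534, 0.2233]
ee_rot: [0.722, 0.692, -0.002, -0.002]
ft_force: [-21.3, -3.3, 17.5]
grip_width: 0.131
grasp_force: 44.5
```

>>> {"api": "arm_command", "payload": {
  "plan": [
    {"dp": [0, 0, 0], "spin": 0},
    {"dp": [0, 0, 0], "spin": 0},
    {"dp": [0, 0, 0], "spin": 0},
    {"dp": [0, 0, -15], "spin": 0},
    {"dp": [0, 0, -30], "spin": 0}
  ],
  "grip": 0.4
}}

```text
clock: 20.25
position: [0.6383, 0.2515, 0.2656]
ee_rot: [0.723, 0.691, -0.002, -0.001]
ft_force: [0.6, 0.2, -1.1]
grip_width: 0.303
grasp_force: 0.0
```

>>> {"api": "arm_command", "payload": {
  "plan": [
    {"dp": [0, 0, -40], "spin": 0},
    {"dp": [0, 0, -3], "spin": 0},
    {"dp": [0, 0, 0], "spin": 0},
    {"dp": [0, 0, 0], "spin": 0}
  ]
}}

```text
clock: 20.65
position: [0.6387, 0.2517, 0.3094]
ee_rot: [0.723, 0.691, -0.0, -0.0]
ft_force: [-0.9, -0.4, -0.3]
grip_width: 0.301
grasp_force: 0.0
```

Run:
```python
from h import *
o=manip.get_obs();print(o['position'],o['ee_rot'],o['clock'])
w=snap('wrist','w7.png');a=cv2.imread('pics/w2.png')
for n,i in(('before',a),('now',w)):
  g=cv2.cvtColor(i,cv2.COLOR_BGR2GRAY);h=cv2.cvtColor(i,cv2.COLOR_BGR2HSV)
  for v in(110,160,180):
    b=np.where((h[v,340:420,1]>130)&(h[v,340:420,2]>40))[0]+340
    r=np.where(g[v,295:335]>110)[0]+295
    print(n,v,'bar',r.min(initial=999),r.max(initial=0),'blue',b.min(initial=999),b.max(initial=0))
for c in('scene','side'):
  snap(c)
  for k in('jar_mid','slide_box_mid','beaker_mid','meter_blue_handle','meter_green_handle'):
    print(c,k,[np.round(r['position'],3) for r in finder.find_in(c,k)[:1]])
```

```text
[0.63872206 0.25174081 0.30940178] [ 7.22521693e-01  6.91348195e-01 -2.69295620e-04 -5.94212777e-05] 20.65
before 110 bar 999 0 blue 378 385
before 160 bar 309 324 blue 377 384
before 180 bar 309 324 blue 376 383
now 110 bar 999 0 blue 372 378
now 160 bar 303 319 blue 371 377
now 180 bar 304 318 blue 370 376
scene jar_mid [array([ 0.782, -0.239,  0.085])]
scene slide_box_mid [array([ 0.808, -0.084,  0.034])]
scene beaker_mid [array([ 0.463, -0.457,  0.062])]
scene meter_blue_handle [array([ 0.538, -0.264,  0.139])]
scene meter_green_handle [array([ 0.459, -0.254,  0.139])]
side jar_mid [array([ 0.756, -0.265,  0.07 ])]
side slide_box_mid [array([ 0.78 , -0.092,  0.04 ])]
side beaker_mid [array([ 0.445, -0.474,  0.067])]
side meter_blue_handle [array([ 0.523, -0.279,  0.158])]
side meter_green_handle [array([ 0.444, -0.276,  0.156])]
```

```bash
python3 -c "
from h import *
print(manip.hand_in())"
```

```text
the job is handed in; nothing more can be done
None
```

The job is handed in: the orange meter was laid flat and released on the open drawer's floor, the drawer was pushed to a hard stop, and the other two meters, jar, slide box and beaker measure where they started; the hand-in gave no verdict, and I couldn't see the meter after shutting.

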